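# Park the brew scale under the low cup stand

### The arm

A 6-joint arm with a two-finger parallel gripper is mounted at the origin on a cart in front of the work surface, level with it; the furniture and walls round the work are solid. World frame = base frame: x ahead of the robot, y to its left, z up, the work surface at z = 0. Lengths are in m, angles in rad, forces in N, time in s.
With the tool pointing down it reaches from about 0.35 to 0.975 m from the base axis. Payload 4.9 kg.
Tool frame: the origin (TCP) lies on the centre line of the jaws, within the pads' length; the fingertips stand 11 mm ahead of it and the grasp point (between the pads) lies 8 mm behind it; z points along the fingers, y is the direction in which the jaws open and shut (so a half turn about z gives the same grasp; the last joint's range is limited). The gripper opens to 85 mm and grips with 20 to 120 N. Pads are 22 mm wide; open, the fingers measure 114 mm over their backs; the gripper's body (76 mm by 85 mm) begins 54 mm behind the grasp point. The pads swing forward as they close: fully open they stand 13 mm farther back than shut.
Start: joints at [-1.241, 0.053, 1.613, -0, 1.476, -0.119], TCP at [0.271, -0.563, 0.242] pointing down, gripper open.
Joint ranges: [-3.01, 3.01], [-1.01, 2.22], [0.06, 2.58], [-1.02, 4.17], [0.09, 2.62], [-3.14, 3.14]. Speed limits (rad/s): [2.57, 2.57, 3.14, 3.14, 3.14, 3.14].

### API

Orientations are given as a rotation vector (axis times angle).
In Python, from station import ctrl gives the robot as it stands.
- The arm moves only by the tool send_rows, never from a script. Its argument "series" is a list of rows, each an object of numbers: "tx", "ty", "tz": the shift along the tool's x, y, z in cm; "wx", "wy", "wz": the turn, a rotation vector about the tool's x, y, z in rad; "jaw": the closure, from 0 (fully open) to 1 (shut). In form: [{"tx": .., "ty": .., "tz": .., "wx": .., "wy": .., "wz": .., "jaw": ..}, ...]. A call has 1 to 5 rows; each row shifts and turns the pose as measured when the row begins, along the tool's axes as they then stand; what a row does not reach is not made up. A row lasts 1/8 s, in which the tool goes at most 62.5 mm and 10.7 degrees, less where a joint would pass 70% of its speed; a pose out of reach is approached as far as the arm can. A call is refused whole if a number of a shift passes 6.25 or a number of a turn 0.188, either way. A call with a gripper value outside its range is refused whole. The fingers move at their own pace and stop on an object; "squeeze" is the grip in N (left out, the last holds). Time passes only in rows, so rows that do not move let the fingers close. It gives the time, the measured TCP pose, the force and the opening at its end, in the units of the state.
- ctrl.get_obs(): the state, without advancing time (a new reading comes with each control period).
- ctrl.get_image(name): name is "side" or "top"; returns the picture (400x640x3 uint8, red, green, blue); there is no depth.
- ctrl.camera_info(name): a dict with "mtx" (3x3 intrinsics, pixels), "k1" (the pictures are not rectified: a ray, as slopes to the right and down, at radius r is drawn at 1 + k1 r^2 times it, then the intrinsics apply), "R" (3x3) and "t" (3): a world point X has camera coordinates R X + t. Camera axes: x right, y down, z forward; pixel columns grow to the right and rows downward; lengths in m; the calibration is good to about 2 mm. A picture is of the moment at which its call begins. camera_info takes no time and is no camera call.
- ctrl.finish_job(): hands the job in, once; it reports no verdict.
The state is a dict: "t": time; "q": joint angles; "dq": joint speeds; "effort": joint torques, N m; "tool_pos": TCP position; "tool_rot": TCP orientation; "contact_force": force on the tool from outside, world axes, zero at the start; "wrist_torque": the same for the moment, N m; "opening": finger opening in m.
Only numpy, scipy, OpenCV 4.12 (cv2) and the standard library are available. Lean on these libraries where they do the work, as an engineer would, in place of code of your own. Each camera call takes 0.05 s, during which the arm holds its last target.

### The job

Push the black brew scale along the worktop into the bay under the low wooden cup stand, display end last, until its back edge rests squarely against the stop at the rear of the bay. Only push it with the fingers: do not lift or tip it. Leave the cup and glass on the stand, and the pitcher and needle tool beside it, where they are, then move clear.

Things in the scene. Friction and masses are not known exactly. Their poses are not given: they have to be found in the camera images.
- scale: Flat black brew scale, loose, 142 mm (x) by 112 mm (y), about 0.46 kg. Top 23 mm above the worktop; sides upright and flat from 0 to 19 mm. Origin mid-outline at its underside (z about -0.002 at rest). Its +x end is the back edge that goes in first; its -x end bears the display. Starts in front of the bay, up to 50 mm off to either side and turned up to 0.25 rad from the bay's direction.
- scale_display (a point): Middle of the display strip on top of the scale, 53 mm from the scale's origin towards its -x end. Axes as the scale's.
- stand: Low cup stand, fixed: oak deck on two dark metal legs. Origin on the worktop mid-bay; x points into the bay, y left, z up. Bay 136 mm wide (y -68 to +68), 29 mm high, from x = -45 mm (front edge, open) to the back stop's face at x = +45. Deck top 39 mm up, wire rail to 57 mm at back and sides; 158 mm wide over all. Shorter than the scale: 52 mm of it stays outside when home.
- seat (a point): Where the scale's origin comes to lie when the scale is home against the stop: 26 mm in front of the stand's origin on the bay's centre line (x = -26 mm, y = 0 in the stand's frame). Axes as the stand's.
- cup: Ochre espresso cup with a handle, 63 x 82 x 56 mm, loose, standing on the left half of the stand's deck. Origin at its underside. Leave it alone.
- glass: Small clear shot glass, 49 mm across and 58 mm high, loose, standing on the right half of the stand's deck. Origin at its underside. Leave it alone.
- pitcher: Small metal milk pitcher, 75 x 96 x 96 mm, loose, standing on the worktop left of the work. Origin at its underside. Leave it alone.
- needles: Needle tool with a wooden handle and round foot, 36 mm across and 96 mm high, loose, standing on the worktop left of the work. Origin at its underside. Leave it alone.
Mind the look-alikes: they are no part of the job. There is more than one size of the scale; the job needs the larger.

How it is judged:
At the end, for the whole second after the job is handed in: The scale lies flat on the worktop in the bay, display outside, its back edge within 5 mm of the back stop, square to it within 0.07 rad, at rest; cup, glass, pitcher and needle tool are within 10 mm of where they stood (x of scale in the frame of seat between -0.005 and 0.005 m and y of scale in the frame of seat between -0.016 and 0.016 m and x of scale_display in the frame of stand below -0.06 m and angle between the x axis of scale and the x axis of stand, either way round below 0.07 rad and angle between scale's own z axis and vertical below 0.03 rad and height (world z) of scale below 0.004 m and linear speed of scale below 0.01 m/s and distance of each of cup, glass, pitcher, needles from where it was at the start of the episode below 0.01 m); the robot touches nothing.
It fails at once if the scale is lifted by more than about 8 mm (height (world z) of scale above 0.006 m).
It fails at once if the scale is tipped by more than 0.1 rad (angle between scale's own z axis and vertical above 0.1 rad).
It fails at once if a bystander is shifted by more than 10 mm or tipped (distance of any of cup, glass, pitcher, needles from where it was at the start of the episode above 0.01 m or angle between any of cup, glass, pitcher, needles's own z axis and vertical above 0.2 rad).
It also fails if it takes over 64 s, if anything falls off the work surface, if the arm or the gripper's body presses on something with over 40 N, if the wrist force passes 120 N, or if a joint passes its speed limit or range.

## Working session

There is one attempt and no reset: what is moved stays moved. The work goes in short steps, Python scripts to look and compute and a tool call to move; the robot and the scene stay as the last step left them, time stands still between calls to the robot, and variables do not carry over. Pictures are saved under pics/ and viewed, and the job is handed in when it is done.

Besides the shell and the picture viewer there is one more tool, called as name(argument=value, ...), one argument or row to a line, values as JSON. send_rows: Moves the arm, as the interface text tells. Its arguments: {"type":"object","properties":{"series":{"type":"array"},"squeeze":{"type":"number"}},"required":["series"]}

```bash
mkdir -p pics; ls; python3 - <<'E'
from station import ctrl
import cv2,json
o=ctrl.get_obs();print(o)
for n in("side","top"):
    print(n,ctrl.camera_info(n)); cv2.imwrite(f"pics/{n}0.png",ctrl.get_image(n)[:,:,::-1])
E
```

```text
pics
{'t': 0.0, 'q': array([-1.24099542e+00,  5.33631923e-02,  1.61433606e+00, -6.41519132e-05,
        1.47597833e+00, -1.19006270e-01]), 'dq': array([ 0.00077412,  0.00047566,  0.00065054, -0.00035893, -0.00029623,
        0.00015522]), 'effort': array([ 3.80016199e-04, -3.93680406e+01, -3.70179570e+01, -1.20095483e-04,
        6.93428257e-03,  1.21029203e-05]), 'tool_pos': array([ 0.27096284, -0.56252683,  0.24103394]), 'tool_rot': array([-3.06080649e+00, -6.98632235e-01,  4.43996611e-04]), 'contact_force': array([-0.46108358, -0.44645908,  0.32454623]), 'wrist_torque': array([ 0.01191651, -0.03687018,  0.01192209]), 'opening': 0.08528148340585136}
side {'mtx': array([[416.01598909,   0.        , 322.36915667],
       [  0.        , 416.01598909, 195.78862334],
       [  0.        ,   0.        ,   1.        ]]), 'k1': -0.06509848374742322, 'R': array([[-0.99927139,  0.03795745, -0.00398969],
       [ 0.02461532,  0.56105652, -0.82741143],
       [-0.02916799, -0.82690678, -0.56158206]]), 't': array([0.56179321, 0.09341789, 1.10408663])}
top {'mtx': array([[403.19513878,   0.        , 322.82538105],
       [  0.        , 403.19513878, 200.48510122],
       [  0.        ,   0.        ,   1.        ]]), 'k1': 0.01905516192938058, 'R': array([[ 0.06468581, -0.99790494,  0.00121123],
       [-0.97419331, -0.06341172, -0.21662489],
       [ 0.21624785,  0.01283259, -0.97625416]]), 't': array([-0.13951125,  0.58069124,  0.83495182])}
```

View pics/side0.png

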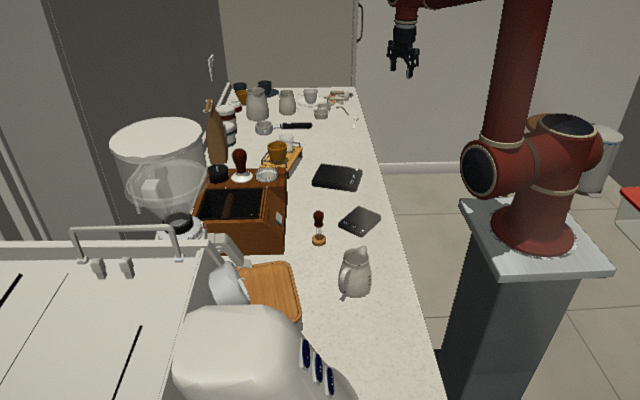

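View pics/top0.png

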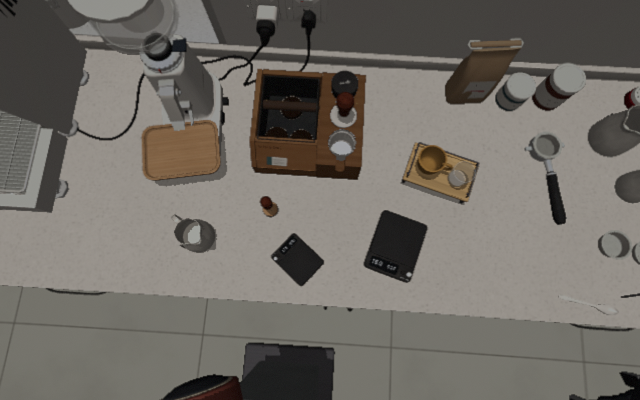

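The top view shows two candidate scales: the larger at (397,245), display at (384,265), and a smaller one at (298,259). The stand is at (440,172), the needle tool at (268,206) and the pitcher at (194,234). The larger one in front of the stand fits the description, so I'll crop in on it.

```bash
cat > h.py <<'E'
import numpy as np,cv2
from station import ctrl
def unproj(n,px,z):
    c=ctrl.camera_info(n);K=c["mtx"];px=np.atleast_2d(np.array(px,float))
    u=cv2.undistortPoints(px[:,None],K,np.array([c["k1"],0,0,0.]))[:,0]
    # k1 model identical to OpenCV radial
    d=np.c_[u,np.ones(len(u))]@c["R"]; o=-c["R"].T@c["t"]
    return o+d*((z-o[2])/d[:,2])[:,None]
def proj(n,X):
    c=ctrl.camera_info(n)
    return cv2.projectPoints(np.atleast_2d(np.array(X,float)),cv2.Rodrigues(c["R"])[0],c["t"],c["mtx"],np.array([c["k1"],0,0,0.]))[0][:,0]
E
python3 - <<'E'
import cv2
a=cv2.imread("pics/top0.png")[130:290,350:490]
cv2.imwrite("pics/c0.png",cv2.resize(a,None,fx=3.7,fy=3.7,interpolation=cv2.INTER_CUBIC))
g=cv2.cvtColor(cv2.imread("pics/top0.png"),cv2.COLOR_BGR2GRAY)
m=(g<75).astype('uint8')
n,l,s,c=cv2.connectedComponentsWithStats(m)
i=l[235,397];print(s[i])
import numpy as np
pts=np.argwhere(l==i)[:,::-1].astype('float32')
r=cv2.minAreaRect(pts);print(r,cv2.boxPoints(r))
from h import *
b=unproj("top",cv2.boxPoints(r),0.02);print(b,np.linalg.norm(np.diff(b,axis=0),axis=1))
E
```

```text
[ 364  210   63   73 2921]
((395.6469421386719, 245.85861206054688), (49.21904754638672, 61.80501937866211), 19.536653518676758) [[362.12015 266.75232]
 [382.78836 208.50557]
 [429.17374 224.9649 ]
 [408.50552 283.21167]]
[[ 0.45111573 -0.19939056  0.02      ]
 [ 0.58817749 -0.24161132  0.02      ]
 [ 0.55641895 -0.34951982  0.02      ]
 [ 0.42163272 -0.30435966  0.02      ]] [0.14341729 0.11248489 0.14215051]
```

View pics/c0.png

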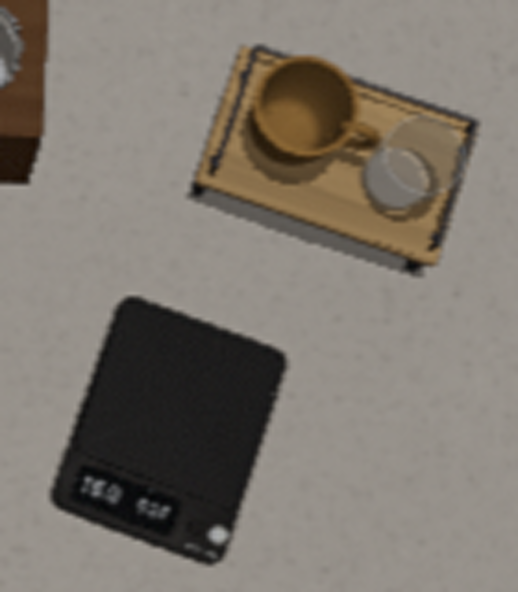

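```bash
python3 - <<'E'
import cv2
a=cv2.imread("pics/top0.png")[135:210,395:490]
cv2.imwrite("pics/c1.png",cv2.resize(a,None,fx=8,fy=8,interpolation=cv2.INTER_CUBIC))
from h import *
p=unproj("top",[(402.7,180),(467.6,202.4)],0.039);print(p,np.linalg.norm(p[1]-p[0]))
p=unproj("top",[(417,142.7),(479.2,163)],0.057);print(p,np.linalg.norm(p[1]-p[0]))
E
```

```text
[[ 0.65451985 -0.28275636  0.039     ]
 [ 0.61100579 -0.43162411  0.039     ]] 0.15509700144842348
[[ 0.74104153 -0.31036834  0.057     ]
 [ 0.70088544 -0.45274982  0.057     ]] 0.14793578521865172
```

View pics/c1.png

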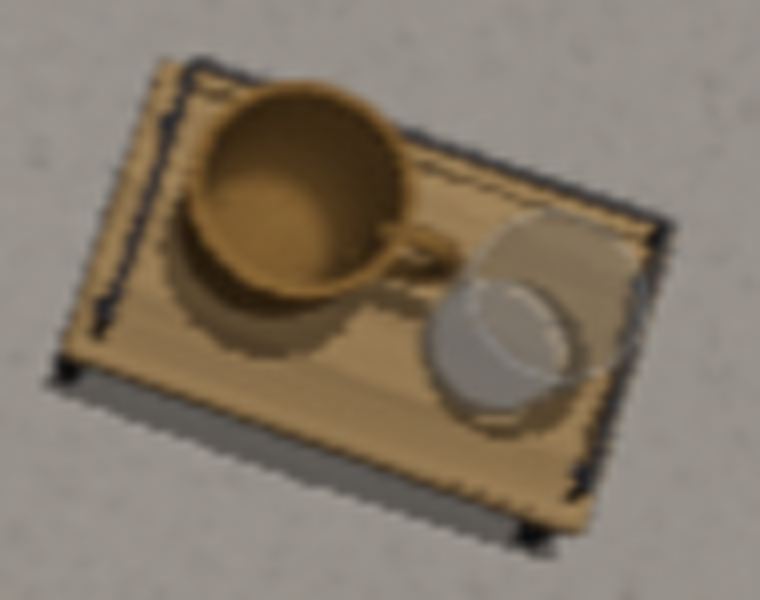

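```bash
cat >> h.py <<'E'
def fit(cam,px,L):
    from scipy.optimize import least_squares
    L=np.array(L,float);px=np.array(px,float)
    def W(p):
        c,s=np.cos(p[2]),np.sin(p[2]); return np.c_[p[0]+c*L[:,0]-s*L[:,1],p[1]+s*L[:,0]+c*L[:,1],L[:,2]]
    r=least_squares(lambda p:(proj(cam,W(p))-px).ravel(),[.5,-.3,-.3]);return r.x,np.abs(r.fun).max()
def scalefit(g):
    # dark top of scale, contour
    m=(g<62).astype('uint8')
    return m
E
python3 - <<'E'
from h import *
pf=[(402.25,179.75),(468.5,201.25)]; f=lambda P:[(395+x/8-.4,135+y/8-.4) for x,y in P]
w=unproj("top",f([(58,358),(588,530),(165,62)]),.039);print(w,np.linalg.norm(w[1]-w[0]),np.linalg.norm(w[2]-w[0]))
P,e=fit("top",f([(58,358),(588,530)]),[(-.045,.079,.039),(-.045,-.079,.039)]);print("stand",P,e)
d=w[2]-w[0];print("side dir",np.arctan2(d[1],d[0]))
S,e=fit("top",[[362.12,266.75],[382.79,208.5],[429.17,224.96],[408.5,283.2]],[(-.071,.056,.012),(.071,.056,.02),(.071,-.056,.02),(-.071,-.056,.012)]);print("scale",S,e)
c,s=np.cos(P[2]),np.sin(P[2]);R=np.array([[c,s],[-s,c]]);print("scale in stand",R@(S[:2]-P[:2]),S[2]-P[2])
im=cv2.imread("pics/side0.png");im2=cv2.imread("pics/top0.png")
def W(p,L):
    c,s=np.cos(p[2]),np.sin(p[2]);L=np.array(L);return np.c_[p[0]+c*L[:,0]-s*L[:,1],p[1]+s*L[:,0]+c*L[:,1],L[:,2]]
for n,I,(x0,y0,x1,y1) in(("side",im,(230,120,400,250)),("top",im2,(355,130,490,290))):
    k=4 if n=="side" else 3.7
    J=cv2.resize(I[y0:y1,x0:x1],None,fx=k,fy=k,interpolation=cv2.INTER_CUBIC)
    for p,L in((P,[(-.045,.079,.039),(-.045,-.079,.039),(.055,-.079,.039),(.055,.079,.039)]),(P,[(-.045,.068,0),(-.045,-.068,0),(.045,-.068,0),(.045,.068,0)]),(S,[(-.071,.056,.019),(-.071,-.056,.019),(.071,-.056,.019),(.071,.056,.019)])):
        q=(proj(n,W(p,L))-(x0,y0)+.5)*k
        cv2.polylines(J,[q.astype(int)],True,(0,0,255),1)
    cv2.imwrite(f"pics/o_{n}.png",J)
E
```

```text
[[ 0.65595417 -0.28075835  0.039     ]
 [ 0.61471727 -0.43280648  0.039     ]
 [ 0.7487123  -0.31018961  0.039     ]] 0.1575408366200981 0.09731531109009577
stand [ 0.67877359 -0.36855234 -0.26474609] 0.09818337318256454
side dir -0.3072430274398264
scale [ 0.50455988 -0.27429122 -0.29489111] 0.7372897726307883
scale in stand [-0.19280868  0.04539147] -0.030145016243809664
```

View pics/o_side.png

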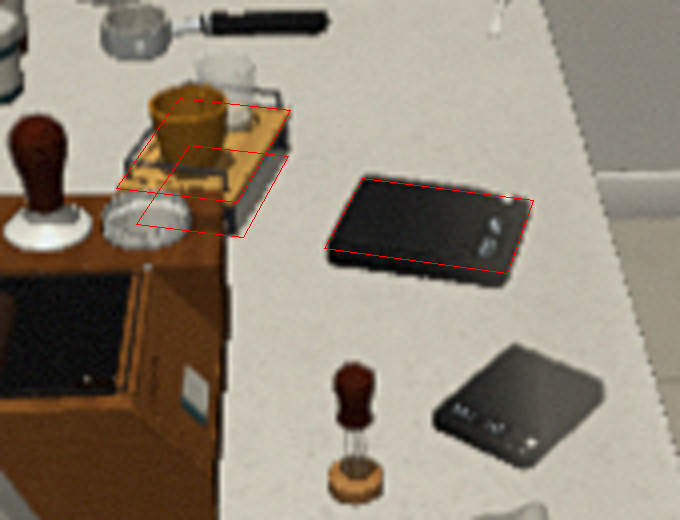

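View pics/o_top.png

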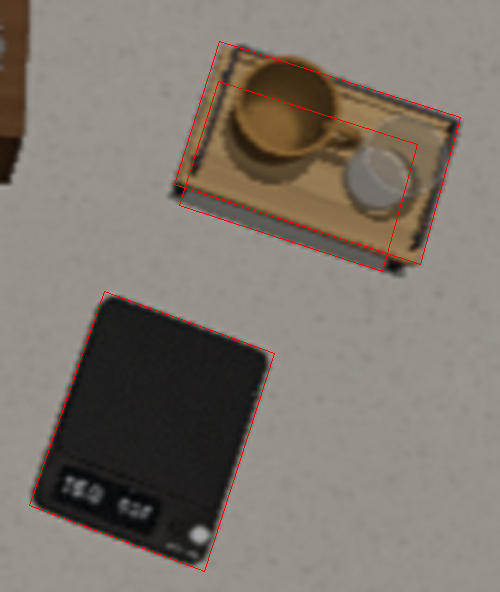

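Top-view overlay: the measured outline is 142 x 112 mm, so (397,245) is the large scale. Its display is on the near end, at (384,265). The stand outline fits too. I'll refine the stand's yaw from line fits and locate the bystanders.

```bash
python3 - <<'E'
from h import *
im=cv2.imread("pics/top0.png").astype(int)
b,g,r=[im[:,:,i] for i in range(3)]
wood=((r-b)>28)
# front edge: for each column, lowest wood pixel w/ subpixel on r-b
d=(r-b).astype(float)
def sub(v): # last crossing 22 from high to low
    i=np.where(v>25)[0][-1]; return i+(v[i]-25)/(v[i]-v[i+1])
P=[(c,165+sub(d[165:212,c])) for c in range(407,463)]
P=np.array(P);A=np.polyfit(P[:,0],P[:,1],1);res=P[:,1]-np.polyval(A,P[:,0]);k=abs(res)<.6;A=np.polyfit(P[k,0],P[k,1],1);print(k.sum(),res.std())
w=unproj("top",[(405,np.polyval(A,405)),(465,np.polyval(A,465))],.037);v=w[0]-w[1];print("yaw front",-np.arctan2(v[0],v[1]))
Q=[]
for rr in range(147,178):
    v=d[rr,395:425];i=np.where(v>25)[0][0];Q.append((395+i-(v[i]-25)/(v[i]-v[i-1]),rr))
Q=np.array(Q);B=np.polyfit(Q[:,1],Q[:,0],1);print((Q[:,0]-np.polyval(B,Q[:,1])).std())
w2=unproj("top",[(np.polyval(B,147),147),(np.polyval(B,178),178)],.037);v=w2[0]-w2[1];print("yaw left",np.arctan2(v[1],v[0]))
# right edge
# intersection front/left
y=(np.polyval(A,0)+A[0]*B[1])/(1-A[0]*B[0]);x=np.polyval(B,y);print("FL corner",x,y,unproj("top",[(x,y)],.037))
print("needles",unproj("top",[(268,208)],.05),"small",unproj("top",[(298,259)],.02),"pitcher",unproj("top",[(194,236)],.05))
print("side check scale px 23mm",unproj("side",[(313,180),(321,164.5),(362,170)],.019))
E
```

```text
56 0.04944640329665039
yaw front -0.29182440330564363
0.08898920925409316
yaw left -0.2916487654255389
FL corner 401.6299562303472 178.9280875383547 [[ 0.65751793 -0.28059746  0.037     ]]
needles [[0.56622262 0.020758   0.05      ]] small [[ 0.45902272 -0.05365728  0.02      ]] pitcher [[0.49260993 0.17813948 0.05      ]]
side check scale px 23mm [[ 0.58153759 -0.25085542  0.019     ]
 [ 0.55349208 -0.34554683  0.019     ]
 [ 0.42339563 -0.30444187  0.019     ]]
```

Stand pose: (0.678, -0.369), yaw -0.292. In the stand frame the scale sits at (-0.193, +0.041) with yaw about 0. The plan is to push it sideways 41 mm with two fingertips on its left side, then push it in from the display end. First I'll turn the tool.

```bash
cat >> h.py <<'E'
from scipy.spatial.transform import Rotation as Ro
SO=np.array([.678,-.369]);SY=-.292
def s2w(x,y):
    c,s=np.cos(SY),np.sin(SY);return np.array([SO[0]+c*x-s*y,SO[1]+s*x+c*y])
def w2s(X,Y):
    c,s=np.cos(SY),np.sin(SY);d=np.array([X,Y])-SO;return np.array([c*d[0]+s*d[1],-s*d[0]+c*d[1]])
def plan(x,y,z,ydir):
    """target TCP in stand frame; ydir: stand-frame angle of tool y. prints remaining shift (cm, current tool axes) and turn"""
    o=ctrl.get_obs();R=Ro.from_rotvec(o["tool_rot"]);a=ydir+SY
    Y=np.array([np.cos(a),np.sin(a),0]);Z=np.array([0,0,-1.]);T=Ro.from_matrix(np.c_[np.cross(Y,Z),Y,Z])
    t=np.r_[s2w(x,y),z]
    print("t %.2f"%o["t"],"tcp stand",w2s(*o["tool_pos"][:2]).round(4),"z %.4f"%o["tool_pos"][2],"F",o["contact_force"].round(1),"open %.4f"%o["opening"])
    print("shift cm tool:",(100*R.inv().apply(t-o["tool_pos"])).round(2),"turn",(R.inv()*T).as_rotvec().round(3), "shift after turn:",(100*T.inv().apply(t-o["tool_pos"])).round(2))
E
python3 -c "
from h import *
plan(-.193,.145,.12,0)"
```

```text
t 0.10 tcp stand [-0.3341 -0.3026] z 0.2412 F [-0.2  0.1 -0.2] open 0.0856
shift cm tool: [ 40.61 -23.49  12.17] turn [-0.002 -0.001 -0.83 ] shift after turn: [44.76 14.11 12.12]
```

send_rows(
  series=[
    {"wz":-0.166,"jaw":0},
    {"wz":-0.166},
    {"wz":-0.166},
    {"wz":-0.166},
    {"wz":-0.166},
  ],
)

```text
invalid input at $.series[0]: expected keys tx, ty, tz, wx, wy, wz, jaw
```

```bash
python3 -c "
from h import *
plan(-.193,.145,.12,0)"
```

```text
t 0.10 tcp stand [-0.3341 -0.3026] z 0.2412 F [-0.2  0.1 -0.2] open 0.0856
shift cm tool: [ 40.61 -23.49  12.17] turn [-0.002 -0.001 -0.83 ] shift after turn: [44.76 14.11 12.12]
```

All seven keys are required in each row.

send_rows(
  series=[
    {"tx":0,"ty":0,"tz":0,"wx":0,"wy":0,"wz":-0.166,"jaw":0},
    {"tx":0,"ty":0,"tz":0,"wx":0,"wy":0,"wz":-0.166,"jaw":0},
    {"tx":0,"ty":0,"tz":0,"wx":0,"wy":0,"wz":-0.166,"jaw":0},
    {"tx":0,"ty":0,"tz":0,"wx":0,"wy":0,"wz":-0.166,"jaw":0},
    {"tx":0,"ty":0,"tz":0,"wx":0,"wy":0,"wz":-0.166,"jaw":0},
  ],
)

```text
t: 0.72
tool_pos: [0.2704, -0.5608, 0.2373]
tool_rot: [-2.489, -1.904, -0.004]
contact_force: [-0.0, -0.2, -0.4]
opening: 0.0854
```

```bash
python3 -c "
from h import *
plan(-.193,.145,.12,0)"
```

```text
t 0.72 tcp stand [-0.3351 -0.3011] z 0.2373 F [-0.  -0.2 -0.4] open 0.0854
shift cm tool: [44.12 15.47 11.96] turn [-0.005 -0.007  0.027] shift after turn: [44.61 14.21 11.73]
```

send_rows(
  series=[
    {"tx":5.5,"ty":2,"tz":0,"wx":0,"wy":0,"wz":0.027,"jaw":0},
    {"tx":5.5,"ty":2,"tz":0,"wx":0,"wy":0,"wz":0,"jaw":0},
    {"tx":5.5,"ty":2,"tz":0,"wx":0,"wy":0,"wz":0,"jaw":0},
    {"tx":5.5,"ty":2,"tz":0,"wx":0,"wy":0,"wz":0,"jaw":0},
    {"tx":5.5,"ty":2,"tz":0,"wx":0,"wy":0,"wz":0,"jaw":0},
  ],
)

```text
t: 1.35
tool_pos: [0.4459, -0.321, 0.2356]
tool_rot: [-2.519, -1.858, -0.005]
contact_force: [0.4, 0.0, 0.1]
opening: 0.0852
```

```bash
python3 -c "
from h import *
plan(-.193,.145,.12,0)"
```

```text
t 1.35 tcp stand [-0.2361 -0.0209] z 0.2356 F [0.4 0.  0.1] open 0.0852
shift cm tool: [16.51  4.27 11.68] turn [-0.008 -0.009 -0.008] shift after turn: [16.59  4.31 11.56]
```

send_rows(
  series=[
    {"tx":5.5,"ty":1.5,"tz":0,"wx":0,"wy":0,"wz":0,"jaw":0},
    {"tx":5.5,"ty":1.5,"tz":0,"wx":0,"wy":0,"wz":0,"jaw":0},
    {"tx":5,"ty":1.3,"tz":3,"wx":-0.008,"wy":-0.009,"wz":-0.008,"jaw":0},
    {"tx":1,"ty":0.2,"tz":4,"wx":0,"wy":0,"wz":0,"jaw":0},
    {"tx":0,"ty":0,"tz":4,"wx":0,"wy":0,"wz":0,"jaw":0},
  ],
)

```text
t: 1.98
tool_pos: [0.5453, -0.1627, 0.1272]
tool_rot: [2.508, 1.879, 0.008]
contact_force: [0.1, -0.1, -0.8]
opening: 0.0856
```

```bash
python3 -c "
from h import *
plan(-.193,.145,.03,0)"
```

```text
t 1.98 tcp stand [-0.1865  0.1594] z 0.1272 F [ 0.1 -0.1 -0.8] open 0.0856
shift cm tool: [-1.43 -0.75  9.71] turn [0.009 0.    0.007] shift after turn: [-1.44 -0.65  9.72]
```

send_rows(
  series=[
    {"tx":-0.6,"ty":-0.4,"tz":3,"wx":0.009,"wy":0,"wz":0.007,"jaw":0},
    {"tx":-0.6,"ty":-0.3,"tz":3,"wx":0,"wy":0,"wz":0,"jaw":0},
    {"tx":0,"ty":0,"tz":2.5,"wx":0,"wy":0,"wz":0,"jaw":0},
    {"tx":0,"ty":0,"tz":1,"wx":0,"wy":0,"wz":0,"jaw":0},
    {"tx":0,"ty":0,"tz":0,"wx":0,"wy":0,"wz":0,"jaw":0},
  ],
)

```text
t: 2.6
tool_pos: [0.5307, -0.1694, 0.0231]
tool_rot: [-2.511, -1.871, 0.009]
contact_force: [0.7, 0.4, -0.5]
opening: 0.0856
```

```bash
python3 -c "
from h import *
plan(-.193,.145,.02,0)
cv2.imwrite('pics/s1.png',cv2.resize(ctrl.get_image('side')[90:260,240:440,::-1],None,fx=4,fy=3.5,interpolation=cv2.INTER_CUBIC))
cv2.imwrite('pics/t1.png',cv2.resize(ctrl.get_image('top')[110:300,250:490,::-1],None,fx=3,fy=3,interpolation=cv2.INTER_CUBIC))"
```

```text
t 2.60 tcp stand [-0.1985  0.1488] z 0.0231 F [ 0.7  0.4 -0.5] open 0.0856
shift cm tool: [-0.38  0.55  0.31] turn [-0.012 -0.001  0.002] shift after turn: [-0.38  0.55  0.31]
```

View pics/s1.png

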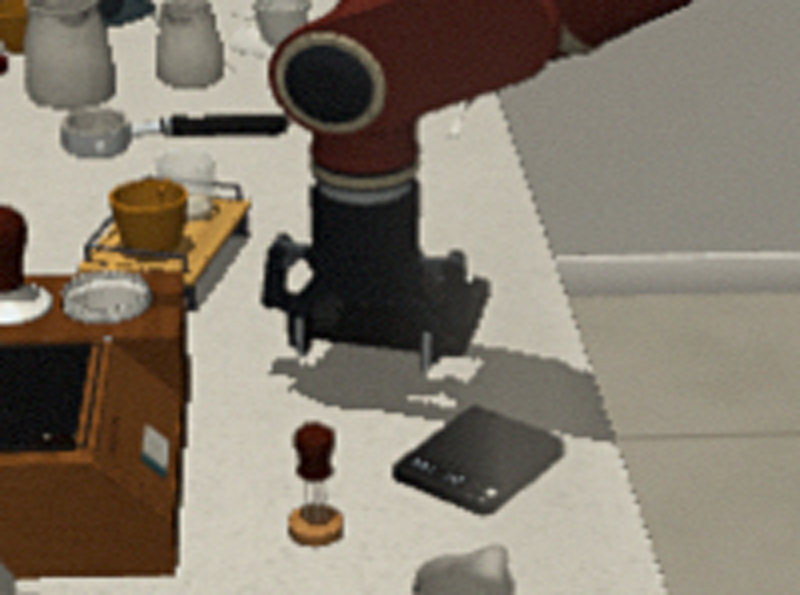

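View pics/t1.png

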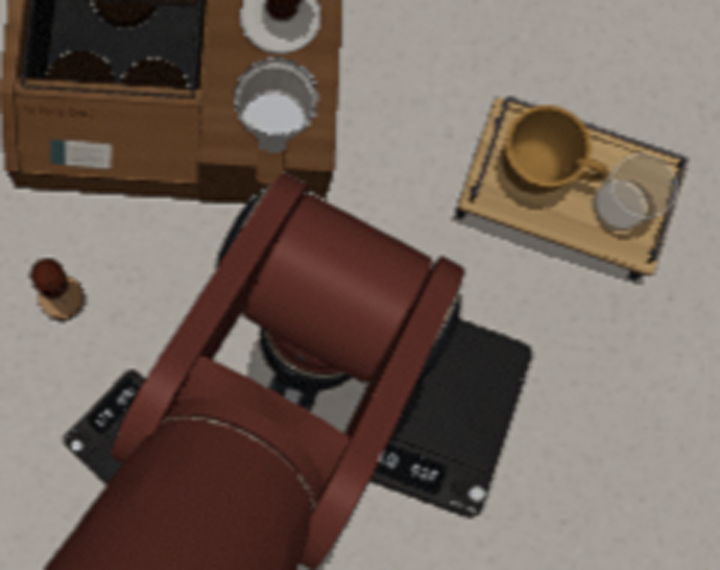

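```bash
python3 -c "
from h import *
for z in(0,.012,.025):
  for sx in(.046,-.046): print(z,proj('side',np.r_[s2w(-.1985+sx,.1488+.011),z]).round(1))"
```

```text
0 [[314.8 199.5]]
0 [[345.3 204. ]]
0.012 [[314.8 196.2]]
0.012 [[345.4 200.6]]
0.025 [[314.7 192.5]]
0.025 [[345.6 196.9]]
```

The fingertips show at about (315,190) and (346,196) in the side view. That puts them at z ≈ 0.025, in line with open pads standing 13 mm back. I'll lower in small steps and watch the force.

send_rows(
  series=[
    {"tx":0,"ty":0.55,"tz":0.6,"wx":-0.012,"wy":0,"wz":0,"jaw":0},
    {"tx":0,"ty":0,"tz":0.4,"wx":0,"wy":0,"wz":0,"jaw":0},
    {"tx":0,"ty":0,"tz":0,"wx":0,"wy":0,"wz":0,"jaw":0},
  ],
)

```text
t: 3.08
tool_pos: [0.5393, -0.1723, 0.0166]
tool_rot: [2.513, 1.873, 0.009]
contact_force: [0.1, 0.1, 0.7]
opening: 0.0854
```

send_rows(
  series=[
    {"tx":0,"ty":0,"tz":0.3,"wx":0,"wy":0,"wz":0,"jaw":0},
    {"tx":0,"ty":0,"tz":0.2,"wx":0,"wy":0,"wz":0,"jaw":0},
    {"tx":0,"ty":0,"tz":0,"wx":0,"wy":0,"wz":0,"jaw":0},
  ],
)

```text
t: 3.45
tool_pos: [0.5396, -0.1724, 0.0116]
tool_rot: [2.513, 1.873, 0.009]
contact_force: [1.3, -0.7, -0.2]
opening: 0.0854
```

```bash
python3 -c "
from h import *
plan(-.193,.11,.006,0)
cv2.imwrite('pics/s2.png',cv2.resize(ctrl.get_image('side')[150:220,280:400,::-1],None,fx=6,fy=6,interpolation=cv2.INTER_CUBIC))"
```

```text
t 3.45 tcp stand [-0.1892  0.1484] z 0.0116 F [ 1.3 -0.7 -0.2] open 0.0854
shift cm tool: [-3.84 -0.4   0.56] turn [ 0.009 -0.     0.002] shift after turn: [-3.84 -0.38  0.56]
```

View pics/s2.png

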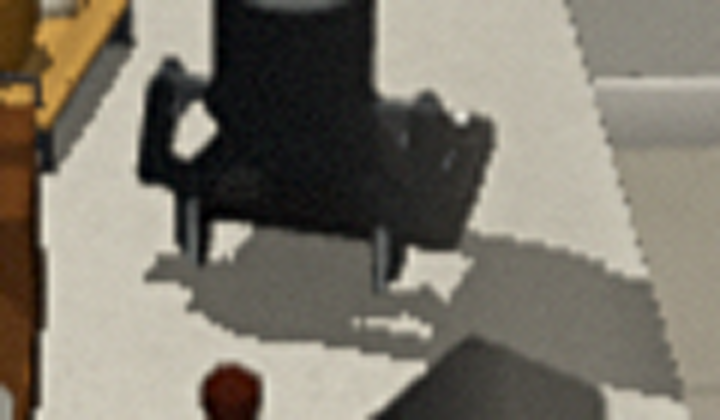

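send_rows(
  series=[
    {"tx":-0.5,"ty":-0.3,"tz":0.3,"wx":0.006,"wy":0,"wz":0,"jaw":0},
    {"tx":-0.5,"ty":0,"tz":0.2,"wx":0,"wy":0,"wz":0,"jaw":0},
    {"tx":0,"ty":0,"tz":0,"wx":0,"wy":0,"wz":0,"jaw":0},
  ],
)

```text
t: 3.88
tool_pos: [0.5334, -0.1819, 0.0063]
tool_rot: [2.517, 1.876, 0.003]
contact_force: [0.6, 0.4, -0.2]
opening: 0.0851
```

```bash
python3 -c "
from h import *
plan(-.193,.11,.006,0)"
```

```text
t 3.88 tcp stand [-0.1923  0.1376] z 0.0063 F [ 0.6  0.4 -0.2] open 0.0851
shift cm tool: [-2.76 -0.07  0.03] turn [ 0.003 -0.     0.002] shift after turn: [-2.76 -0.07  0.03]
```

send_rows(
  series=[
    {"tx":-0.6,"ty":0,"tz":0,"wx":0,"wy":0,"wz":0,"jaw":0},
    {"tx":-0.6,"ty":0,"tz":0,"wx":0,"wy":0,"wz":0,"jaw":0},
    {"tx":-0.6,"ty":0,"tz":0,"wx":0,"wy":0,"wz":0,"jaw":0},
    {"tx":-0.6,"ty":0,"tz":0,"wx":0,"wy":0,"wz":0,"jaw":0},
    {"tx":-0.5,"ty":0,"tz":0,"wx":0,"wy":0,"wz":0,"jaw":0},
  ],
)

```text
t: 4.5
tool_pos: [0.5247, -0.2118, 0.0065]
tool_rot: [2.517, 1.876, 0.003]
contact_force: [-0.1, -0.3, 0.7]
opening: 0.0853
```

send_rows(
  series=[
    {"tx":-0.4,"ty":0,"tz":0,"wx":0,"wy":0,"wz":0,"jaw":0},
    {"tx":-0.4,"ty":0,"tz":0,"wx":0,"wy":0,"wz":0,"jaw":0},
    {"tx":-0.4,"ty":0,"tz":0,"wx":0,"wy":0,"wz":0,"jaw":0},
    {"tx":-0.4,"ty":0,"tz":0,"wx":0,"wy":0,"wz":0,"jaw":0},
    {"tx":-0.4,"ty":0,"tz":0,"wx":0,"wy":0,"wz":0,"jaw":0},
  ],
)

```text
t: 5.12
tool_pos: [0.5192, -0.2299, 0.0065]
tool_rot: [-2.519, -1.877, -0.008]
contact_force: [1.0, 4.0, 1.6]
opening: 0.0852
```

```bash
python3 -c "
from h import *
plan(-.193,.067,.006,0)
cv2.imwrite('pics/t2.png',cv2.resize(ctrl.get_image('top')[130:300,290:490,::-1],None,fx=4,fy=3.5,interpolation=cv2.INTER_CUBIC))"
```

```text
t 5.12 tcp stand [-0.1921  0.0875] z 0.0065 F [1.  4.  1.6] open 0.0852
shift cm tool: [-2.05 -0.09  0.04] turn [ 0.003 -0.004  0.002] shift after turn: [-2.05 -0.09  0.05]
```

View pics/t2.png

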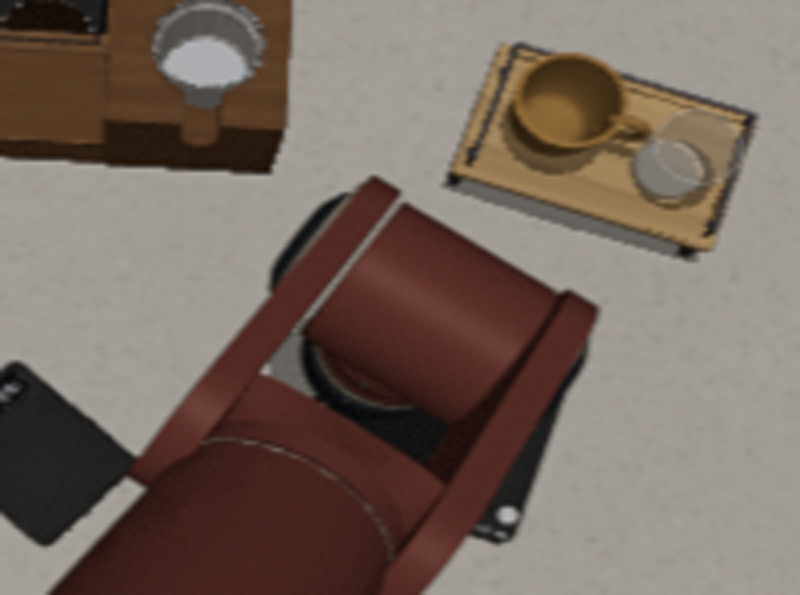

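The force is 4 N, so the fingers are in contact and the scale is moving. I'll push the remaining 20 mm.

send_rows(
  series=[
    {"tx":-0.4,"ty":0,"tz":0,"wx":0,"wy":0,"wz":0,"jaw":0},
    {"tx":-0.4,"ty":0,"tz":0,"wx":0,"wy":0,"wz":0,"jaw":0},
    {"tx":-0.4,"ty":0,"tz":0,"wx":0,"wy":0,"wz":0,"jaw":0},
    {"tx":-0.4,"ty":0,"tz":0,"wx":0,"wy":0,"wz":0,"jaw":0},
    {"tx":-0.4,"ty":0,"tz":0,"wx":0,"wy":0,"wz":0,"jaw":0},
  ],
)

```text
t: 5.8
tool_pos: [0.5131, -0.2506, 0.0065]
tool_rot: [-2.519, -1.877, -0.008]
contact_force: [0.9, 5.2, 1.6]
opening: 0.0853
```

```bash
python3 -c "
from h import *
plan(-.193,.067,.006,0)"
```

```text
t 5.80 tcp stand [-0.192   0.0659] z 0.0065 F [0.9 5.2 1.6] open 0.0853
shift cm tool: [ 0.11 -0.1   0.05] turn [ 0.003 -0.004  0.002] shift after turn: [ 0.11 -0.1   0.05]
```

send_rows(
  series=[
    {"tx":2,"ty":0,"tz":0,"wx":0,"wy":0,"wz":0,"jaw":0},
    {"tx":2,"ty":0,"tz":0,"wx":0,"wy":0,"wz":0,"jaw":0},
    {"tx":1,"ty":0,"tz":-4,"wx":0,"wy":0,"wz":0,"jaw":0},
    {"tx":0,"ty":-2,"tz":-5,"wx":0,"wy":0,"wz":0,"jaw":0},
    {"tx":0,"ty":-5,"tz":-2,"wx":0,"wy":0,"wz":0,"jaw":0},
  ],
)

```text
t: 6.42
tool_pos: [0.4601, -0.1787, 0.1178]
tool_rot: [-2.516, -1.881, 0.001]
contact_force: [0.0, -1.1, 0.5]
opening: 0.0854
```

```bash
python3 -c "
from h import *
print(ctrl.get_obs()['q'].round(2))
plan(-.315,0,.1,np.pi/2);plan(-.315,0,.1,-np.pi/2)
cv2.imwrite('pics/t3.png',cv2.resize(ctrl.get_image('top')[130:300,290:490,::-1],None,fx=4,fy=3.5,interpolation=cv2.INTER_CUBIC))"
```

```text
[-0.52 -0.15  2.03 -0.    1.27 -0.23]
t 6.42 tcp stand [-0.2635  0.1196] z 0.1178 F [ 0.  -1.1  0.5] open 0.0854
shift cm tool: [-11.93  -5.21   1.78] turn [-0.     0.    -1.566] shift after turn: [  5.15 -11.96   1.78]
t 6.42 tcp stand [-0.2635  0.1196] z 0.1178 F [ 0.  -1.1  0.5] open 0.0854
shift cm tool: [-11.93  -5.21   1.78] turn [0.    0.    1.576] shift after turn: [-5.15 11.96  1.78]
```

View pics/t3.png

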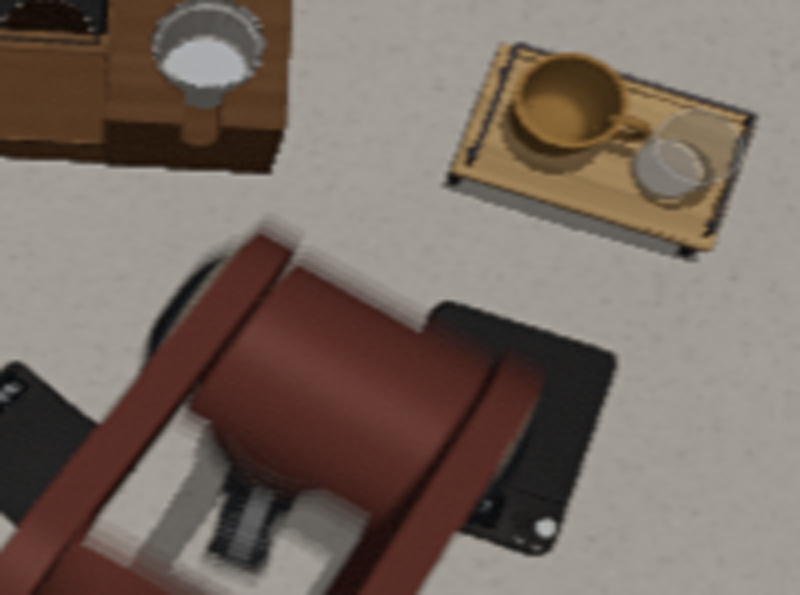

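The view from above shows the scale's far corners at about (398,217) and (444,232), parallel to the bay. Next I'll turn the tool a quarter turn for the end push.

send_rows(
  series=[
    {"tx":0,"ty":-2.5,"tz":0,"wx":0,"wy":0,"wz":0.18,"jaw":0.3},
    {"tx":0,"ty":-2.5,"tz":0,"wx":0,"wy":0,"wz":0.18,"jaw":0.3},
    {"tx":0,"ty":0,"tz":0,"wx":0,"wy":0,"wz":0.18,"jaw":0.3},
    {"tx":0,"ty":0,"tz":0,"wx":0,"wy":0,"wz":0.18,"jaw":0.3},
    {"tx":0,"ty":0,"tz":0,"wx":0,"wy":0,"wz":0.18,"jaw":0.3},
  ],
)

```text
t: 7.1
tool_pos: [0.4057, -0.1521, 0.1175]
tool_rot: [3.088, 0.563, -0.007]
contact_force: [0.9, -0.4, 0.4]
opening: 0.06
```

send_rows(
  series=[
    {"tx":0,"ty":0,"tz":0,"wx":0,"wy":0,"wz":0.18,"jaw":0.3},
    {"tx":0,"ty":0,"tz":0,"wx":0,"wy":0,"wz":0.18,"jaw":0.3},
    {"tx":0,"ty":0,"tz":0,"wx":0,"wy":0,"wz":0.18,"jaw":0.3},
    {"tx":0,"ty":0,"tz":0,"wx":0,"wy":0,"wz":0.16,"jaw":0.3},
  ],
)

```text
t: 7.6
tool_pos: [0.4055, -0.1484, 0.1163]
tool_rot: [3.084, -0.559, -0.007]
contact_force: [-0.6, -0.1, -0.1]
opening: 0.0596
```

```bash
python3 -c "
from h import *
print(ctrl.get_obs()['q'].round(2))
plan(-.315,0,.1,-np.pi/2)"
```

```text
[-0.52 -0.32  2.17 -0.01  1.3   1.41]
t 7.60 tcp stand [-0.3245  0.1329] z 0.1163 F [-0.6 -0.1 -0.1] open 0.0596
shift cm tool: [ 1.84 13.18  1.73] turn [ 0.008  0.003 -0.067] shift after turn: [ 0.95 13.29  1.63]
```

send_rows(
  series=[
    {"tx":0,"ty":0,"tz":0,"wx":0.008,"wy":0.003,"wz":-0.067,"jaw":0.3},
    {"tx":0,"ty":5,"tz":0,"wx":0,"wy":0,"wz":0,"jaw":0.3},
    {"tx":0,"ty":5,"tz":0,"wx":0,"wy":0,"wz":0,"jaw":0.3},
    {"tx":0.2,"ty":3,"tz":0,"wx":0,"wy":0,"wz":0,"jaw":0.3},
    {"tx":0,"ty":0,"tz":0,"wx":0,"wy":0,"wz":0,"jaw":0.3},
  ],
)

```text
t: 8.22
tool_pos: [0.3709, -0.2721, 0.1153]
tool_rot: [3.108, -0.441, -0.001]
contact_force: [0.2, 0.6, -0.3]
opening: 0.0594
```

```bash
cat >> h.py <<'E'
def overlay(fn,p):
    x0,y0,x1,y1=350,130,490,290
    J=cv2.resize(ctrl.get_image("top")[y0:y1,x0:x1,::-1],None,fx=3.7,fy=3.7,interpolation=cv2.INTER_CUBIC)
    a,b,t=p;c,s=np.cos(t),np.sin(t)
    L=[(-.071,.056),(-.071,-.056),(.071,-.056),(.071,.056)]
    W=[np.r_[s2w(a+c*u-s*v,b+s*u+c*v),.02] for u,v in L]
    cv2.polylines(J,[((proj("top",W)-(x0,y0)+.5)*3.7).astype(int)],True,(0,0,255),1)
    cv2.imwrite(fn,J)
E
python3 -c "
from h import *
plan(-.315,0,.02,-np.pi/2)
overlay('pics/t4.png',(-.193,0,0))"
```

```text
t 8.22 tcp stand [-0.322   0.0044] z 0.1153 F [ 0.2  0.6 -0.3] open 0.0594
shift cm tool: [0.7  0.42 9.54] turn [0.003 0.    0.01 ] shift after turn: [0.7  0.44 9.53]
```

View pics/t4.png

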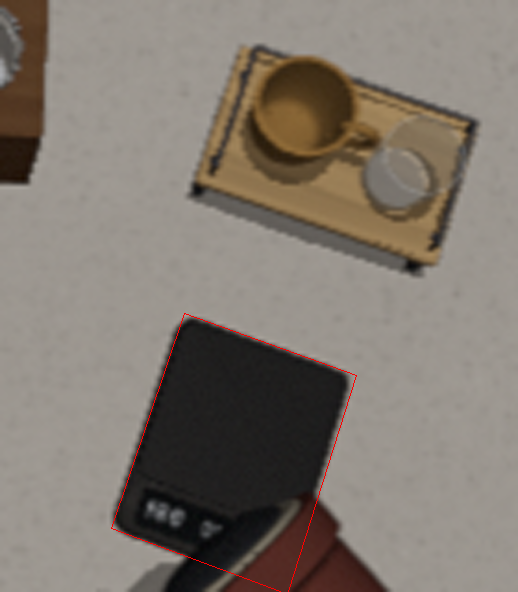

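The overlay matches the scale outline to about 1 mm, so it's centred in front of the bay and square to it. Now I'll descend behind the display end.

send_rows(
  series=[
    {"tx":0,"ty":0.4,"tz":3,"wx":0,"wy":0,"wz":0.01,"jaw":0.3},
    {"tx":0,"ty":0,"tz":3,"wx":0,"wy":0,"wz":0,"jaw":0.3},
    {"tx":0,"ty":0,"tz":2,"wx":0,"wy":0,"wz":0,"jaw":0.3},
    {"tx":0,"ty":0,"tz":0.7,"wx":0,"wy":0,"wz":0,"jaw":0.3},
    {"tx":0,"ty":0,"tz":0,"wx":0,"wy":0,"wz":0,"jaw":0.3},
  ],
)

```text
t: 8.9
tool_pos: [0.3722, -0.269, 0.0262]
tool_rot: [3.108, -0.443, -0.0]
contact_force: [-0.4, -0.5, 0.4]
opening: 0.0598
```

```bash
python3 -c "
from h import *
plan(-.315,0,.015,-np.pi/2)
p=w2s(*ctrl.get_obs()['tool_pos'][:2])
for z in (.0,.01,.02): print(z,[proj('side',np.r_[s2w(p[0],p[1]+d),z]).round(1) for d in(.035,-.035)])
cv2.imwrite('pics/s4.png',cv2.resize(ctrl.get_image('side')[140:240,300:420,::-1],None,fx=6,fy=6,interpolation=cv2.INTER_CUBIC))"
```

```text
t 8.90 tcp stand [-0.3216  0.0078] z 0.0262 F [-0.4 -0.5  0.4] open 0.0598
shift cm tool: [0.65 0.78 1.12] turn [ 0.002 -0.     0.009] shift after turn: [0.66 0.78 1.12]
0.0 [array([[377.5, 186.3]]), array([[380.6, 175. ]])]
0.01 [array([[377.7, 183.6]]), array([[380.8, 172.3]])]
0.02 [array([[377.9, 180.9]]), array([[381.1, 169.6]])]
```

View pics/s4.png

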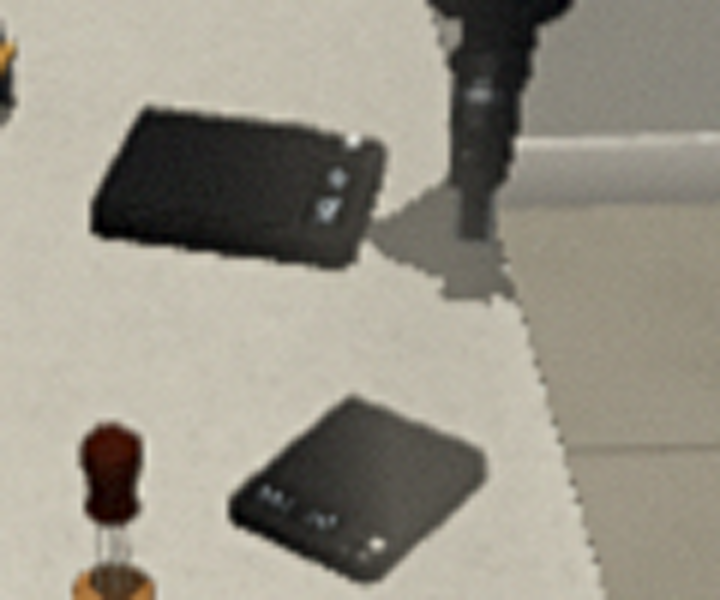

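send_rows(
  series=[
    {"tx":0.3,"ty":0.7,"tz":0.6,"wx":0,"wy":0,"wz":0.009,"jaw":0.3},
    {"tx":0.3,"ty":0,"tz":0.5,"wx":0,"wy":0,"wz":0,"jaw":0.3},
    {"tx":0,"ty":0,"tz":0.2,"wx":0,"wy":0,"wz":0,"jaw":0.3},
    {"tx":0,"ty":0,"tz":0,"wx":0,"wy":0,"wz":0,"jaw":0.3},
  ],
)

```text
t: 9.45
tool_pos: [0.378, -0.2797, 0.0151]
tool_rot: [3.102, -0.458, 0.006]
contact_force: [-0.7, 0.9, -0.8]
opening: 0.0595
```

```bash
python3 -c "
from h import *
plan(-.28,0,.013,-np.pi/2)
cv2.imwrite('pics/s5.png',cv2.resize(ctrl.get_image('side')[140:240,300:420,::-1],None,fx=6,fy=6,interpolation=cv2.INTER_CUBIC))"
```

```text
t 9.45 tcp stand [-0.313  -0.0008] z 0.0151 F [-0.7  0.9 -0.8] open 0.0595
shift cm tool: [ 3.3  -0.09  0.22] turn [ 0.005 -0.005 -0.001] shift after turn: [ 3.3  -0.08  0.21]
```

View pics/s5.png

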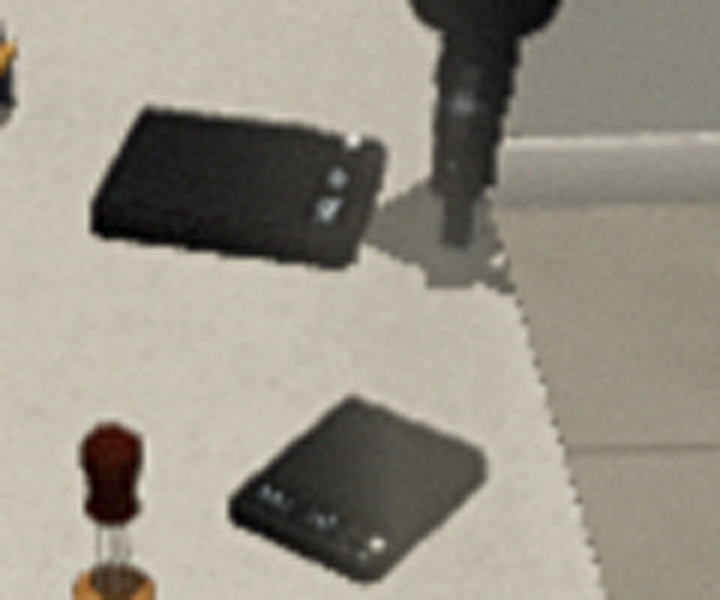

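The tip is now about 12 mm up. I'll lower it another 4 mm and start pushing.

send_rows(
  series=[
    {"tx":0.6,"ty":0,"tz":0.3,"wx":0.005,"wy":-0.005,"wz":0,"jaw":0.3},
    {"tx":0.8,"ty":0,"tz":0.1,"wx":0,"wy":0,"wz":0,"jaw":0.3},
    {"tx":0.8,"ty":0,"tz":0,"wx":0,"wy":0,"wz":0,"jaw":0.3},
    {"tx":0.6,"ty":0,"tz":0,"wx":0,"wy":0,"wz":0,"jaw":0.3},
    {"tx":0.5,"ty":0,"tz":0,"wx":0,"wy":0,"wz":0,"jaw":0.3},
  ],
)

```text
t: 10.12
tool_pos: [0.4122, -0.2902, 0.0112]
tool_rot: [3.108, -0.459, 0.001]
contact_force: [-0.2, 0.4, 1.4]
opening: 0.06
```

```bash
python3 -c "
from h import *
plan(-.108,0,.011,-np.pi/2)"
```

```text
t 10.12 tcp stand [-0.2773 -0.001 ] z 0.0112 F [-0.2  0.4  1.4] open 0.0600
shift cm tool: [16.93 -0.12  0.03] turn [-0.    -0.001 -0.001] shift after turn: [16.93 -0.1   0.02]
```

send_rows(
  series=[
    {"tx":0.5,"ty":0,"tz":0,"wx":0,"wy":0,"wz":0,"jaw":0.3},
    {"tx":0.5,"ty":0,"tz":0,"wx":0,"wy":0,"wz":0,"jaw":0.3},
    {"tx":0.5,"ty":0,"tz":0,"wx":0,"wy":0,"wz":0,"jaw":0.3},
    {"tx":0.5,"ty":0,"tz":0,"wx":0,"wy":0,"wz":0,"jaw":0.3},
    {"tx":0.5,"ty":0,"tz":0,"wx":0,"wy":0,"wz":0,"jaw":0.3},
  ],
)

```text
t: 10.75
tool_pos: [0.4295, -0.2949, 0.0106]
tool_rot: [-3.103, 0.454, 0.037]
contact_force: [-8.9, 3.0, 8.5]
opening: 0.06
```

send_rows(
  series=[
    {"tx":0.5,"ty":0,"tz":0,"wx":0,"wy":0,"wz":0,"jaw":0.3},
    {"tx":0.5,"ty":0,"tz":0,"wx":0,"wy":0,"wz":0,"jaw":0.3},
    {"tx":0.5,"ty":0,"tz":0,"wx":0,"wy":0,"wz":0,"jaw":0.3},
    {"tx":0.5,"ty":0,"tz":0,"wx":0,"wy":0,"wz":0,"jaw":0.3},
    {"tx":0.5,"ty":0,"tz":0,"wx":0,"wy":0,"wz":0,"jaw":0.3},
  ],
)

```text
t: 11.38
tool_pos: [0.4443, -0.2993, 0.01]
tool_rot: [-3.095, 0.45, 0.086]
contact_force: [-10.0, 3.1, 9.7]
opening: 0.0599
```

```bash
python3 -c "
from h import *
plan(-.108,0,.011,-np.pi/2)
p=w2s(*ctrl.get_obs()['tool_pos'][:2]);overlay('pics/t6.png',(p[0]+.082,0,0))"
```

```text
t 11.38 tcp stand [-0.2439 -0.0005] z 0.0100 F [-10.    3.1   9.7] open 0.0599
shift cm tool: [ 1.356e+01 -1.000e-02 -8.600e-01] turn [-0.005  0.056  0.004] shift after turn: [13.59 -0.05 -0.1 ]
```

View pics/t6.png

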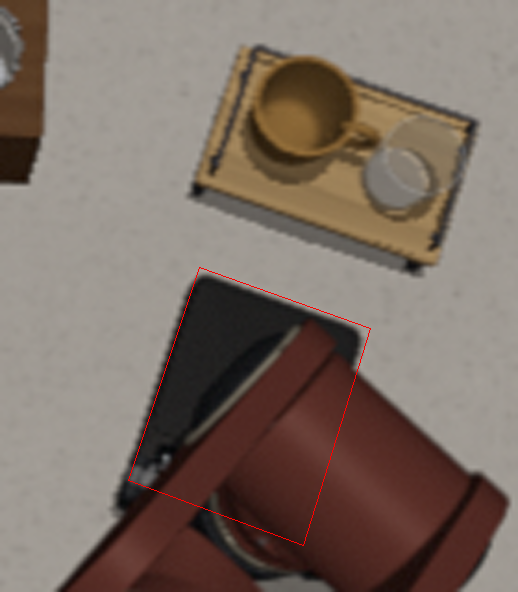

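The force shows 10 N upward and the tool has tilted 0.056 rad, so the tips are probably dragging on the worktop. I'll back off, raise the tool, correct the tilt and look again.

send_rows(
  series=[
    {"tx":-1,"ty":0,"tz":-0.2,"wx":0,"wy":0,"wz":0,"jaw":0.3},
    {"tx":-1,"ty":0,"tz":-0.3,"wx":0,"wy":0.05,"wz":0,"jaw":0.3},
    {"tx":0,"ty":0,"tz":0,"wx":0,"wy":0,"wz":0,"jaw":0.3},
  ],
)

```text
t: 11.8
tool_pos: [0.4255, -0.2937, 0.0162]
tool_rot: [-3.104, 0.451, 0.003]
contact_force: [0.1, 0.1, -1.2]
opening: 0.0599
```

```bash
python3 -c "
from h import *
plan(-.108,0,.016,-np.pi/2)
cv2.imwrite('pics/s7.png',cv2.resize(ctrl.get_image('side')[140:240,280:400,::-1],None,fx=6,fy=6,interpolation=cv2.INTER_CUBIC))
overlay('pics/t7.png',(-.165,0,0))"
```

```text
t 11.80 tcp stand [-0.2635 -0.0006] z 0.0162 F [ 0.1  0.1 -1.2] open 0.0599
shift cm tool: [ 1.555e+01 -1.000e-02 -2.000e-02] turn [-0.005  0.003  0.003] shift after turn: [15.55 -0.06  0.02]
```

View pics/s7.png

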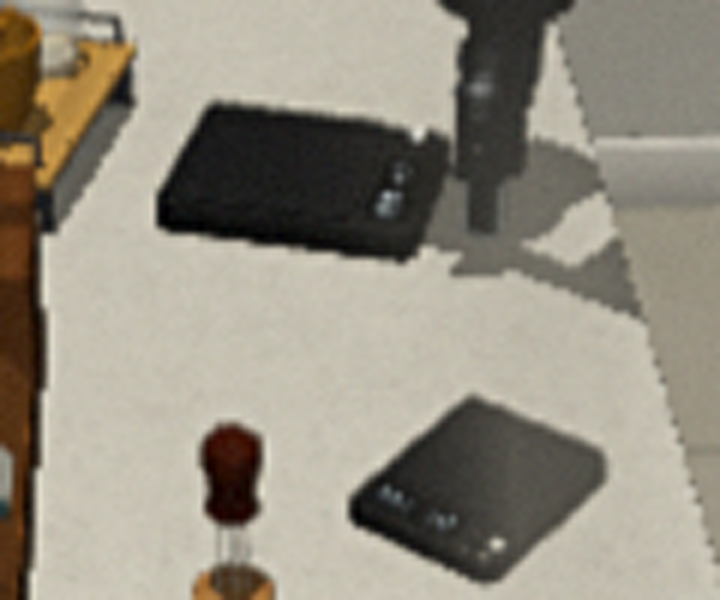

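View pics/t7.png

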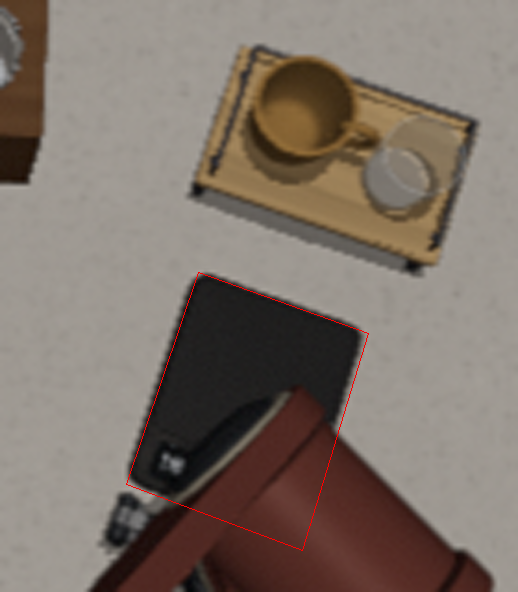

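The scale is flat at about x = -0.166 in the stand frame, centred and square. The push resumes with the tips about 4–5 mm higher.

send_rows(
  series=[
    {"tx":0.5,"ty":0,"tz":0,"wx":0,"wy":0,"wz":0,"jaw":0.3},
    {"tx":0.5,"ty":0,"tz":0,"wx":0,"wy":0,"wz":0,"jaw":0.3},
    {"tx":0.5,"ty":0,"tz":0,"wx":0,"wy":0,"wz":0,"jaw":0.3},
    {"tx":0.5,"ty":0,"tz":0,"wx":0,"wy":0,"wz":0,"jaw":0.3},
    {"tx":0.5,"ty":0,"tz":0,"wx":0,"wy":0,"wz":0,"jaw":0.3},
  ],
)

```text
t: 12.52
tool_pos: [0.4503, -0.3014, 0.0163]
tool_rot: [-3.103, 0.448, 0.017]
contact_force: [-8.9, 2.9, 8.2]
opening: 0.0601
```

```bash
python3 -c "
from h import *
plan(-.108,0,.016,-np.pi/2)"
```

```text
t 12.53 tcp stand [-0.2375 -0.0008] z 0.0163 F [-8.9  2.9  8.2] open 0.0601
shift cm tool: [ 1.295e+01 -1.000e-02 -1.200e-01] turn [-0.005  0.012  0.005] shift after turn: [12.95 -0.08  0.03]
```

It pushes steadily with the scale flat, and the extra vertical force is only pad friction. I'll continue with small tilt corrections.

send_rows(
  series=[
    {"tx":0.5,"ty":0,"tz":-0.05,"wx":0,"wy":0.012,"wz":0.004,"jaw":0.3},
    {"tx":0.5,"ty":0,"tz":0,"wx":0,"wy":0.004,"wz":0,"jaw":0.3},
    {"tx":0.5,"ty":0,"tz":0,"wx":0,"wy":0.004,"wz":0,"jaw":0.3},
    {"tx":0.5,"ty":0,"tz":0,"wx":0,"wy":0.004,"wz":0,"jaw":0.3},
    {"tx":0.5,"ty":0,"tz":0,"wx":0,"wy":0.004,"wz":0,"jaw":0.3},
  ],
)

```text
t: 13.15
tool_pos: [0.4672, -0.306, 0.0156]
tool_rot: [-3.1, 0.45, 0.016]
contact_force: [-8.4, 2.5, 7.2]
opening: 0.0596
```

```bash
python3 -c "
from h import *
plan(-.108,0,.016,-np.pi/2)"
```

```text
t 13.15 tcp stand [-0.22   -0.0004] z 0.0156 F [-8.4  2.5  7.2] open 0.0596
shift cm tool: [11.19  0.   -0.17] turn [-0.008  0.011  0.004] shift after turn: [11.2  -0.04 -0.04]
```

send_rows(
  series=[
    {"tx":0.7,"ty":0,"tz":-0.08,"wx":0,"wy":0.012,"wz":0,"jaw":0.3},
    {"tx":0.7,"ty":0,"tz":-0.03,"wx":0,"wy":0.006,"wz":0,"jaw":0.3},
    {"tx":0.7,"ty":0,"tz":-0.03,"wx":0,"wy":0.006,"wz":0,"jaw":0.3},
    {"tx":0.7,"ty":0,"tz":-0.03,"wx":0,"wy":0.006,"wz":0,"jaw":0.3},
    {"tx":0.7,"ty":0,"tz":-0.03,"wx":0,"wy":0.006,"wz":0,"jaw":0.3},
  ],
)

```text
t: 13.78
tool_pos: [0.4966, -0.3141, 0.0155]
tool_rot: [-3.1, 0.448, -0.013]
contact_force: [-5.6, 1.5, 3.6]
opening: 0.0596
```

```bash
python3 -c "
from h import *
plan(-.108,0,.016,-np.pi/2)
p=w2s(*ctrl.get_obs()['tool_pos'][:2]);overlay('pics/t8.png',(p[0]+.080,0,0))
cv2.imwrite('pics/s8.png',cv2.resize(ctrl.get_image('side')[130:230,260:380,::-1],None,fx=6,fy=6,interpolation=cv2.INTER_CUBIC))"
```

```text
t 13.78 tcp stand [-0.1895  0.0004] z 0.0155 F [-5.6  1.5  3.6] open 0.0596
shift cm tool: [8.15 0.08 0.  ] turn [-0.01  -0.007  0.005] shift after turn: [ 8.15  0.04 -0.05]
```

View pics/t8.png

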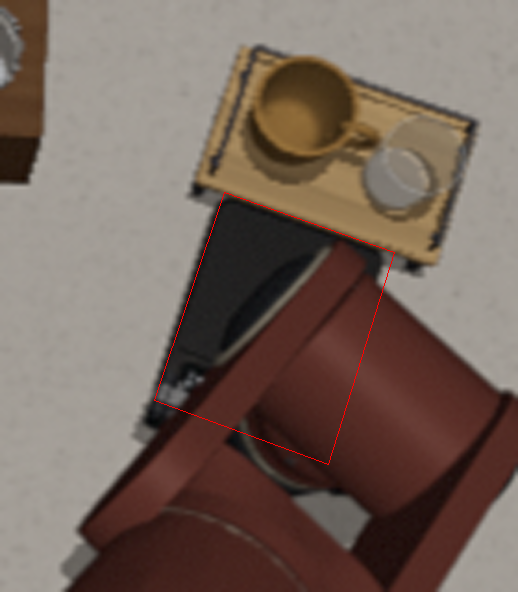

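View pics/s8.png

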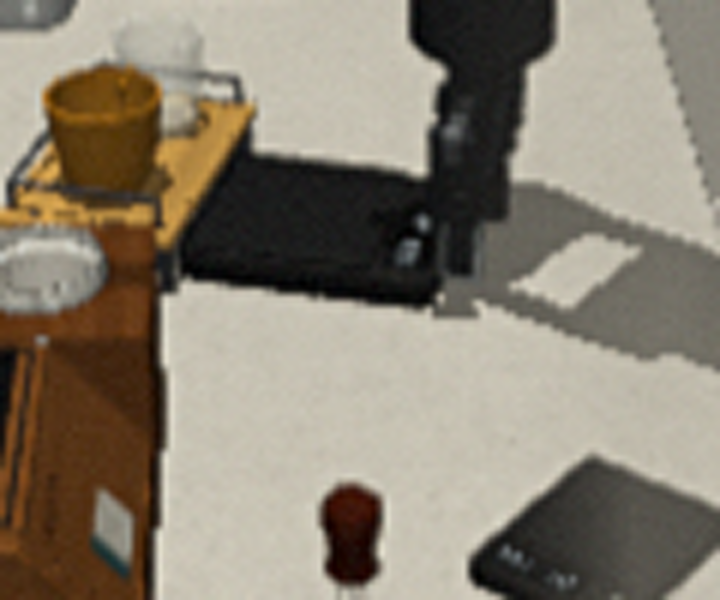

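The scale's back edge is entering the bay under the deck front (about (222,200) to (390,255) in the crop). It's flat and roughly centred, with the cup and glass undisturbed. Carrying on.

send_rows(
  series=[
    {"tx":0.7,"ty":0,"tz":-0.03,"wx":-0.005,"wy":0,"wz":0.004,"jaw":0.3},
    {"tx":0.7,"ty":0,"tz":-0.02,"wx":0,"wy":0.004,"wz":0,"jaw":0.3},
    {"tx":0.7,"ty":0,"tz":-0.02,"wx":0,"wy":0.004,"wz":0,"jaw":0.3},
    {"tx":0.7,"ty":0,"tz":-0.02,"wx":0,"wy":0.004,"wz":0,"jaw":0.3},
    {"tx":0.7,"ty":0,"tz":-0.02,"wx":0,"wy":0.004,"wz":0,"jaw":0.3},
  ],
)

```text
t: 14.5
tool_pos: [0.5284, -0.3229, 0.0153]
tool_rot: [-3.104, 0.454, -0.023]
contact_force: [-4.1, 0.6, 2.1]
opening: 0.0597
```

```bash
python3 -c "
from h import *
plan(-.105,0,.016,-np.pi/2)"
```

```text
t 14.50 tcp stand [-0.1565  0.0011] z 0.0153 F [-4.1  0.6  2.1] open 0.0597
shift cm tool: [5.15 0.12 0.  ] turn [-0.007 -0.014  0.002] shift after turn: [ 5.15  0.11 -0.07]
```

send_rows(
  series=[
    {"tx":0.7,"ty":0,"tz":-0.02,"wx":0,"wy":-0.005,"wz":0,"jaw":0.3},
    {"tx":0.7,"ty":0,"tz":-0.02,"wx":0,"wy":0,"wz":0,"jaw":0.3},
    {"tx":0.7,"ty":0,"tz":-0.02,"wx":0,"wy":0,"wz":0,"jaw":0.3},
    {"tx":0.7,"ty":0,"tz":-0.02,"wx":0,"wy":0,"wz":0,"jaw":0.3},
    {"tx":0.7,"ty":0,"tz":-0.02,"wx":0,"wy":0,"wz":0,"jaw":0.3},
  ],
)

```text
t: 15.12
tool_pos: [0.5602, -0.3321, 0.0155]
tool_rot: [-3.101, 0.452, 0.001]
contact_force: [-5.4, 1.4, 3.3]
opening: 0.0596
```

```bash
python3 -c "
from h import *
plan(-.105,0,.016,-np.pi/2)
p=w2s(*ctrl.get_obs()['tool_pos'][:2]);overlay('pics/t9.png',(p[0]+.079,0,0))
cv2.imwrite('pics/s9.png',cv2.resize(ctrl.get_image('side')[130:230,250:370,::-1],None,fx=6,fy=6,interpolation=cv2.INTER_CUBIC))"
```

```text
t 15.12 tcp stand [-0.1235  0.0014] z 0.0155 F [-5.4  1.4  3.3] open 0.0596
shift cm tool: [ 1.85  0.15 -0.06] turn [-0.008  0.002  0.003] shift after turn: [ 1.85  0.14 -0.05]
```

View pics/t9.png

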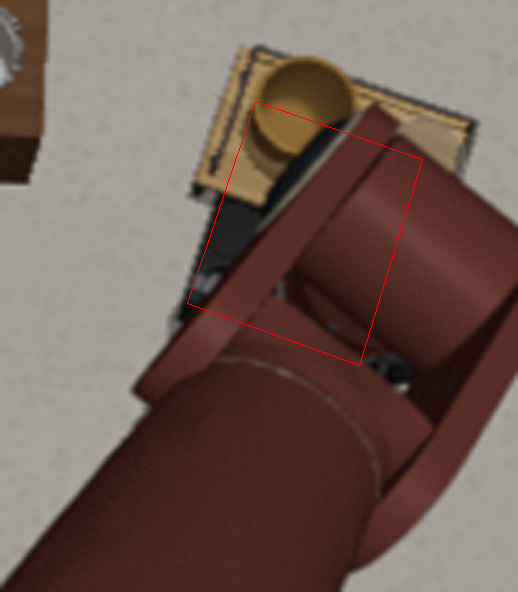

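View pics/s9.png

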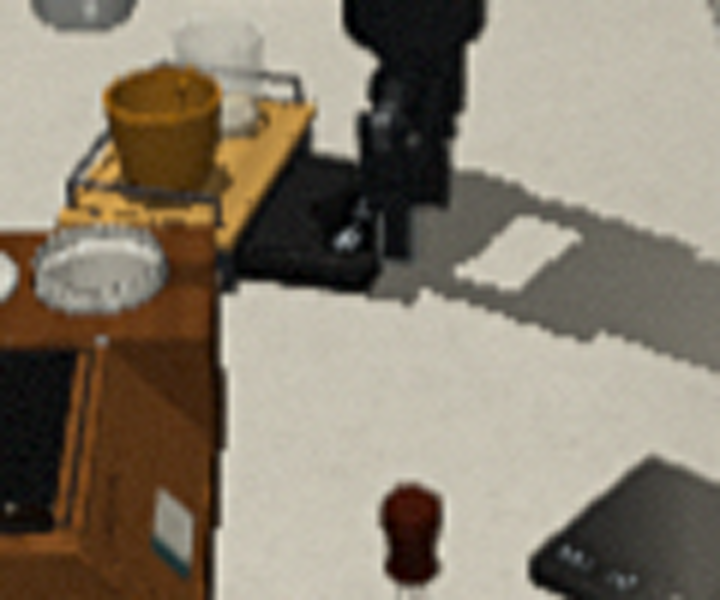

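send_rows(
  series=[
    {"tx":0.6,"ty":0,"tz":-0.02,"wx":0,"wy":0,"wz":0,"jaw":0.3},
    {"tx":0.5,"ty":0,"tz":-0.02,"wx":0,"wy":0,"wz":0,"jaw":0.3},
    {"tx":0.4,"ty":0,"tz":-0.02,"wx":0,"wy":0,"wz":0,"jaw":0.3},
  ],
)

```text
t: 15.6
tool_pos: [0.5741, -0.3361, 0.0155]
tool_rot: [-3.1, 0.451, 0.005]
contact_force: [-5.0, 1.8, 2.8]
opening: 0.0598
```

```bash
python3 -c "
from h import *
plan(-.105,0,.016,-np.pi/2)"
```

```text
t 15.60 tcp stand [-0.1089  0.0016] z 0.0155 F [-5.   1.8  2.8] open 0.0598
shift cm tool: [ 0.39  0.16 -0.05] turn [-0.009  0.005  0.003] shift after turn: [ 0.39  0.16 -0.05]
```

send_rows(
  series=[
    {"tx":0.4,"ty":0,"tz":-0.02,"wx":0,"wy":0,"wz":0,"jaw":0.3},
    {"tx":0.4,"ty":0,"tz":-0.02,"wx":0,"wy":0,"wz":0,"jaw":0.3},
  ],
)

```text
t: 15.85
tool_pos: [0.5773, -0.337, 0.0155]
tool_rot: [-3.097, 0.449, 0.028]
contact_force: [-22.6, 6.7, 16.7]
opening: 0.0601
```

send_rows(
  series=[
    {"tx":0.4,"ty":0,"tz":-0.02,"wx":0,"wy":0,"wz":0,"jaw":0.3},
  ],
)

```text
t: 15.98
tool_pos: [0.5773, -0.337, 0.0157]
tool_rot: [-3.094, 0.449, 0.047]
contact_force: [-18.6, 5.4, 14.2]
opening: 0.0599
```

The force jumped to 23 N and the TCP stalled at x ≈ -0.105, where contact with the stop was expected. I'll retreat and check.

send_rows(
  series=[
    {"tx":-0.5,"ty":0,"tz":0,"wx":0,"wy":0,"wz":0,"jaw":0.3},
    {"tx":-2,"ty":0,"tz":0,"wx":0,"wy":0.03,"wz":0,"jaw":0.3},
    {"tx":-4,"ty":0,"tz":0,"wx":0,"wy":0,"wz":0,"jaw":0.3},
    {"tx":-4,"ty":0,"tz":-2,"wx":0,"wy":0,"wz":0,"jaw":0.3},
    {"tx":-2,"ty":0,"tz":-5,"wx":0,"wy":0,"wz":0,"jaw":0.3},
  ],
)

```text
t: 16.6
tool_pos: [0.4564, -0.3009, 0.084]
tool_rot: [-3.098, 0.449, -0.011]
contact_force: [0.1, -0.4, 0.3]
opening: 0.0601
```

send_rows(
  series=[
    {"tx":-4,"ty":3,"tz":-5,"wx":0,"wy":0,"wz":0,"jaw":0.3},
    {"tx":-3,"ty":5,"tz":-5,"wx":0,"wy":0,"wz":0,"jaw":0.3},
    {"tx":0,"ty":5.5,"tz":0,"wx":0,"wy":0,"wz":0,"jaw":0.3},
    {"tx":0,"ty":5.5,"tz":0,"wx":0,"wy":0,"wz":0,"jaw":0.3},
    {"tx":0,"ty":0,"tz":0,"wx":0,"wy":0,"wz":0,"jaw":0.3},
  ],
)

```text
t: 17.23
tool_pos: [0.35, -0.4632, 0.1791]
tool_rot: [3.102, -0.447, 0.047]
contact_force: [1.2, 0.2, 0.5]
opening: 0.0597
```

```bash
python3 -c "
from h import *
plan(-.105,0,.016,-np.pi/2)
overlay('pics/t10.png',(-.026,0,0))
a=ctrl.get_image('top')[:,:,::-1];cv2.imwrite('pics/tf.png',a)
cv2.imwrite('pics/c10.png',cv2.resize(a[140:240,380:490],None,fx=6,fy=6,interpolation=cv2.INTER_CUBIC))
cv2.imwrite('pics/s10.png',cv2.resize(ctrl.get_image('side')[130:230,240:360,::-1],None,fx=6,fy=6,interpolation=cv2.INTER_CUBIC))"
```

```text
t 17.23 tcp stand [-0.287  -0.1846] z 0.1791 F [1.2 0.2 0.5] open 0.0597
shift cm tool: [ 17.8  -18.41  16.81] turn [ 0.003 -0.031  0.006] shift after turn: [ 18.2  -18.46  16.31]
```

View pics/t10.png

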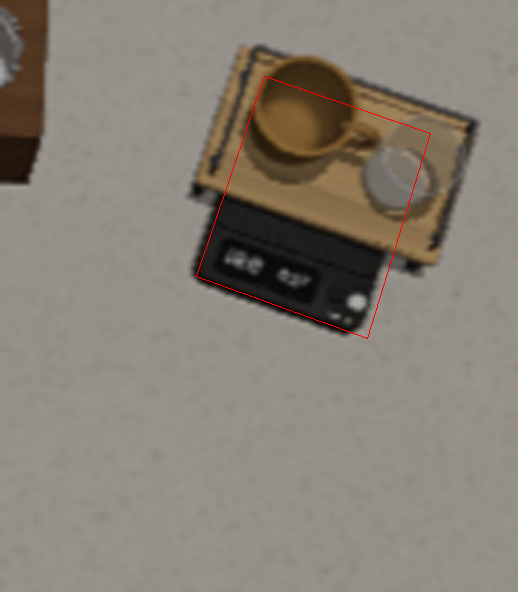

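View pics/s10.png

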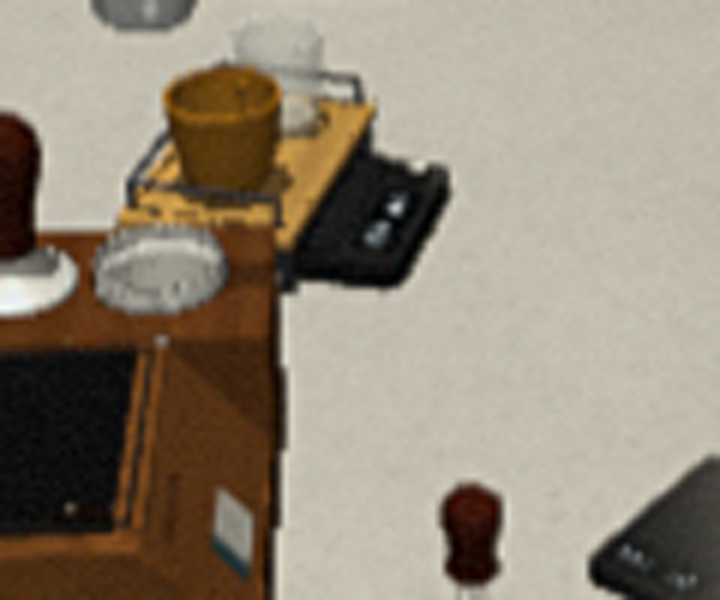

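View pics/c10.png

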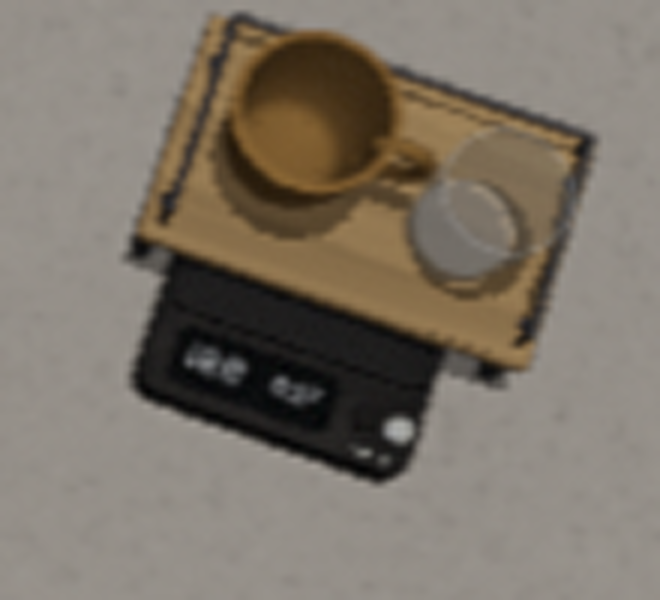

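The scale looks home: in the top crop its display end spans (140,385)–(385,480), parallel to the deck front. It sits slightly left of centre. I'll put numbers on that and check that the bystanders haven't moved.

```bash
python3 - <<'E'
from h import *
a=cv2.imread("pics/tf.png");b=cv2.imread("pics/top0.png")
g=cv2.cvtColor(a,cv2.COLOR_BGR2GRAY).astype(float)
g0=cv2.cvtColor(b,cv2.COLOR_BGR2GRAY).astype(float)
def near(g,cols,lo,hi):
    P=[]
    for c in cols:
        v=g[lo:hi,c];i=np.where(v<90)[0][-1];P.append((c,lo+i+(90-v[i])/(v[i+1]-v[i])))
    return np.array(P)
def ln(P,z):
    A=np.polyfit(P[:,0],P[:,1],1);w=unproj("top",[(c,np.polyval(A,c)) for c in(P[0,0],P[-1,0])],z);v=w[0]-w[1]
    m=w.mean(0);return w2s(*m[:2]),-np.arctan2(v[0],v[1])-SY,(P[:,1]-np.polyval(A,P[:,0])).std()
print("final near edge (stand x should be -.097):",ln(near(g,range(408,441),195,232),.01))
P0=near(g0,range(372,403),255,295);print("start near edge (scale x -.193 -> -.264):",ln(P0,.01))
for r in (194,198,202,206): # left & right edges
    v=g[r,385:470];i=np.where(v<90)[0];j=385+i[0]-(90-v[i[0]])/(v[i[0]-1]-v[i[0]])*1;k=385+i[-1]
    print(r,[w2s(*unproj("top",[(q,r)],.017)[0][:2]).round(4) for q in(j,k)])
for n,(x0,y0,x1,y1) in dict(stand=(400,138,482,195),needles=(255,190,285,222),pitcher=(165,205,220,255)).items():
    print(n,np.abs(a[y0:y1,x0:x1].astype(int)-b[y0:y1,x0:x1]).mean().round(2), cv2.phaseCorrelate(g0[y0:y1,x0:x1],g[y0:y1,x0:x1]))
E
```

```text
final near edge (stand x should be -.097): (array([-0.09816305,  0.00112328]), np.float64(-0.0006851861710563401), np.float64(0.12031219603055646))
start near edge (scale x -.193 -> -.264): (array([-0.26397316,  0.03720468]), np.float64(0.002001359524915536), np.float64(0.10958403095153858))
194 [array([-0.0716,  0.0607]), array([-0.0182, -0.0827])]
198 [array([-0.0817,  0.06  ]), array([-0.0365, -0.0612])]
202 [array([-0.092 ,  0.0602]), array([-0.0417, -0.0749])]
206 [array([-0.0994,  0.0526]), array([-0.0606, -0.0514])]
stand 6.35 ((-0.005336576251565361, 0.14280333701496772), 0.8547622004568171)
needles 1.51 ((0.03150360579524758, -0.0300363098910843), 1.0333751638202477)
pitcher 1.39 ((0.006509958968550222, 0.012273359810208717), 0.9977837308582348)
```

Near edge at x = -0.098 (-0.097 when home), yaw error about 0, and y about +4 mm. The bystanders show no shift and the arm is clear, so I'm handing in.

```bash
python3 -c "
from station import ctrl
o=ctrl.get_obs();print(o['t'],o['contact_force'],abs(o['dq']).max());print(ctrl.finish_job())"
```

```text
17.375 [0.4922887  0.62013834 0.78070949] 0.016979817169644244
the job is handed in; nothing more can be done
None
```

I pushed the larger black scale about 41 mm sideways with two open fingertips. I then pushed it from the display end into the bay until the force rose to about 23 N at the stop. After that I backed the arm off, lifted it clear and handed in at about 17.4 s; no verdict is reported.

**Last checks (from the top camera):**
- **Depth:** the display-end edge is at x = -0.098 m in the stand frame, against -0.097 m when home.
- **Squareness:** the yaw error is about 0.001 rad.
- **Sideways:** the scale sits about 4 mm left of centre, against a limit of 16 mm.
- **Bystanders:** the stand area with cup and glass, the needle tool and the pitcher moved at most 0.14 px against the first picture. The raw pixel difference was higher over the stand, which I put down to the scale now showing in that crop.
- **Arm:** it is clear of everything, with no contact force beyond sensor noise.

**What went wrong:** early in the end push, the fingers picked up about 10 N of upward force and the tool tilted 0.06 rad. I backed off, raised the tips, corrected the tilt and carried on. Some upward force stayed through the rest of the push (2–8 N, then 17 N against the stop). I saw no lifting or tipping of the scale in the pictures.

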